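# Raise the ratchet lift of a block thermostat, load the tapered insert, release the lift

## Task

Load the block thermostat: pull its side lever up until the ratchet holds it in the top notch by itself, lift collar raised. Set the tapered aluminium insert gently into the raised collar, stud up, so that it centres itself, and let go of it. Then use the release button to let the lift sink all the way down with the insert seated in it, leaving the straight-sided insert, the brown bottle and the beaker where they stand.

Things in the scene. Friction and masses are not known exactly. Their poses are not given: they have to be found in the camera images.
- thermostat: Block thermostat, fixed to the bench, at another place and yaw each time: blue box 230 mm deep, 170 mm wide, aluminium top plate 120 mm above the bench. Origin on the bench, under the centre of the lift collar; z up, x from its front (robot side) to its rear, y to its left. The box spans x -105 to +125 mm, y -85 to +85 mm; lever and release button are on its right-hand (-y) side.
- collar_mouth (a point): Centre of the mouth of the lift collar, level with its top: a steel ring 36 mm tall, flange 85 mm across, in the top plate's round opening. Its polished bore is a cone, 65 mm across at the mouth, 49 mm at the bottom, open below. Axes as the thermostat's. Lift down: 127 mm above the bench; the lever raises it 69 mm per rad, 55 mm in the top notch.
- lever (a joint): Lift lever, rad: 0 = down, pointing to the front and 28 degrees above level; grows as its free end is pulled up and back, stop at 0.87. A pawl drops in at about 0.19, 0.39, 0.59 and 0.79 (top notch) once each is passed by 0.01; let go, the lever sinks back on the last notch passed and stays. With the release button held in, lever and lift sink by their weight, slowed by a damper, in 1 to 3 s.
- lever_grip (a point): Centre of the lever's side handle: black round bar 21 mm thick, 98 mm long, revolving freely on its spindle, level, parallel to the hinge axis (thermostat's y), 155 mm from it, out sideways from the lever's end; this point is 49 mm from its ends. Pinch it from above across its thickness (along thermostat's x). 135 mm above the bench when down, 210 mm in the top notch. Raising takes about 5 to 15 N.
- lever_axis (a point): Point on the lever's hinge axis, in the plane in which lever_grip swings (72 mm outboard of the ratchet), 62 mm above the bench. Axes as the thermostat's; the hinge axis runs along its y.
- button_top (a point): Centre of the top face of the release button: round black cap 28 mm across on the tail of the pawl, behind the lever on the thermostat's right-hand side, 147 mm above the bench. Press it straight down by 5 to 7 mm and keep it there while the lift sinks; free above.
- release (a joint): Pawl with the release button on its tail, 42 mm from its pin, rad: 0 = button out, pawl in the notch; 0.20 = home, 8 mm down. The pawl is free from about 0.05 to 0.09 (2 to 4 mm). It takes up to 8 N while the pawl carries the loaded lift, then 5 to 7 N to keep it in; a spring returns it. It dips by itself as the pawl clicks over a tooth. Let go while the lift sinks, the pawl catches in the next notch.
- insert_mid (a point): Middle of the loose tapered aluminium insert (0.3 to 0.55 kg), half-way up its 110 mm; z its axis, up. A cone 40 mm across at the foot, 68 mm at 63 mm up; straight rim to 70 mm, flat top with four dark bores; then a steel lifting stud 20 mm thick, 40 mm tall, its lower end 15 mm above this point. Stands on the bench, left. It fits the collar's bore: seated, this point is level with collar_mouth.
- plain_insert_mid (a point): Bystander: loose insert of the same height with the same stud, but a straight cylinder 50 mm across; this point is half-way up its 110 mm. It stands near the tapered one; the two may change places.
- reagent: Bystander: brown glass reagent bottle with black cap, 72 mm across, 160 mm tall (loose); origin at the centre of its foot.
- beaker: Bystander: clear glass beaker, 70 mm across at the mouth, 90 mm tall (loose); origin at the centre of its foot.
There are look-alikes about, which are no part of the job. Leave any blue or green look-alike of the part that bears insert_mid alone.

How it is judged (in metres and radians):
On the way, in this order (a step that is already met when the one before it is completed fails the run):
1. the lever rests still in the top notch, let go, with the lift up (value of joint lever between 0.76 and 0.84 rad and contact force between each of the arm, the fingers and lever below 0.1 N and velocity of joint lever between -0.05 and 0.05 rad/s and value of joint release below 0.04 rad), for 0.5 s.
2. the tapered insert sits centred in the raised collar, let go, the lever still in the top notch (horizontal distance between insert_mid and collar_mouth below 0.004 m and z of insert_mid in the frame of collar_mouth between -0.006 and 0.004 m and angle between insert_mid's own z axis and vertical below 0.07 rad and contact force between the fingers and insert below 0.1 N and value of joint lever above 0.76 rad and linear speed of insert below 0.03 m/s), for 0.3 s.
3. the release button is pressed with the insert in the collar (horizontal distance between insert_mid and collar_mouth below 0.004 m and z of insert_mid in the frame of collar_mouth between -0.006 and 0.004 m and angle between insert_mid's own z axis and vertical below 0.07 rad and value of joint release above 0.05 rad), for 0.1 s.
At the end, for the whole second after the job is handed in: Lift fully down (lever within 0.03 rad of its stop), button out; tapered insert at rest in the collar, stud up, within 4 mm of its centre, tilted under 0.07 rad, middle 6 mm below to 4 mm above the mouth; straight insert, bottle and beaker upright within 20 mm of their starts (horizontal distance between insert_mid and collar_mouth below 0.004 m and z of insert_mid in the frame of collar_mouth between -0.006 and 0.004 m and angle between insert_mid's own z axis and vertical below 0.07 rad and value of joint lever below 0.03 rad and value of joint release below 0.04 rad and linear speed of insert below 0.02 m/s and distance of each of plain_insert_mid, reagent, beaker from where it was at the start of the episode below 0.02 m and angle between each of plain_insert_mid, reagent, beaker's own z axis and vertical below 0.2 rad); the robot touches nothing.
It fails at once if the insert is dropped (faster than 0.5 m/s out of the fingers) (contact force between the fingers and insert below 0.1 N and linear speed of insert above 0.5 m/s).
It fails at once if the insert is rammed into the collar (more than 250 N between their tapers) (contact force between insert and collar above 250 N).
It fails at once if the straight-sided insert, the bottle or the beaker is moved by more than 20 mm or tipped (not (distance of plain_insert_mid from where it was at the start of the episode below 0.02 m) or not (angle between plain_insert_mid's own z axis and vertical below 0.2 rad) or not (distance of reagent from where it was at the start of the episode below 0.02 m) or not (angle between reagent's own z axis and vertical below 0.2 rad) or not (distance of beaker from where it was at the start of the episode below 0.02 m) or not (angle between beaker's own z axis and vertical below 0.2 rad)).
It also fails if it takes over 67 s, if anything falls off the work surface, if the arm or the gripper's body presses on something with over 40 N, if the wrist force passes 120 N, or if a joint passes its speed limit or range.

## Robot

A 6-joint arm with a two-finger parallel gripper is mounted at the origin on the work surface. World frame = base frame: x ahead of the robot, y to its left, z up, the work surface at z = 0. Lengths are in mm, angles in rad, forces in N, time in s.
With the tool pointing down it reaches from about 350 to 925 mm from the base axis. Payload 6.4 kg.
Tool frame: the origin (TCP) lies midway between the tips of the shut fingers; the grasp point (between the pads) lies 19 mm behind it; z points along the fingers, y is the direction in which the jaws open and shut (so a half turn about z gives the same grasp; the last joint's range is limited). The gripper opens to 85 mm and grips with 20 to 120 N. Pads are 22 mm wide; open, the fingers measure 114 mm over their backs; the gripper's body (76 mm by 85 mm) begins 54 mm behind the grasp point. The pads swing forward as they close: fully open they stand 13 mm farther back than shut.
Start: joints at [1.016, 0.245, 1.558, -0, 1.339, -0.174], TCP at [241.579, 603.451, 194.19] pointing down, gripper open.
Joint ranges: [-3.13, 3.13], [-1.02, 2.26], [0.13, 2.54], [-0.95, 4.09], [0.21, 2.88], [-2.74, 2.74]. Speed limits (rad/s): [2.57, 2.57, 3.14, 3.14, 3.14, 3.14].

## Interface

Orientations are given as a rotation vector (axis times angle).
In Python, from plant import bot, imaging, job, telemetry gives the robot as it stands. Calls block until the motion is done:
- bot.goto(position, orientation): joint-space move of the TCP to a pose.
- bot.line_to(position, attitude=None, vel=150, contact_N=None): straight line of the TCP; attitude=None keeps the orientation; vel is the mean speed in mm/s. With contact_N (N) it stops when the force on the tool has changed by that much, and returns True; else False.
- bot.move_j(angles): joint-space move.
- bot.command_gripper(opening, grasp_force=None): finger opening in mm; grasp_force is the grip in N (None keeps the last); returns when the fingers have stopped.
- bot.pause(seconds).
- bot.solve_ik(position, orientation): joint angles nearest the present ones, or None.
- imaging.get_image(name): name is "scene" or "top" or "wrist"; returns the picture (480x640x3 uint8, red, green, blue); there is no depth.
- imaging.camera_params(name): a dict with "camera_matrix" (3x3 intrinsics, pixels), "world_to_cam" (4x4, takes a point from world to camera coordinates). Camera axes: x right, y up, looking along -z (the intrinsics and any distortion apply to the point x, -y, -z); pixel columns grow to the right and rows downward; lengths in mm; the calibration is good to about 2 mm. A picture is of the moment at which its call begins: read the wrist's pose just before it. camera_params takes no time and is no camera call; for the wrist camera it gives the pose at the moment of the call.
A pose or a line that the arm cannot do raises bot.PlanningError and nothing moves.
- job.finish_job(): hands the job in, once; it reports no verdict.
Readings, each from a call of its own:
- telemetry.read_clock(): time.
- telemetry.read_joint_pos(): joint angles.
- telemetry.read_qvel(): joint speeds.
- telemetry.read_joint_efforts(): joint torques, N m.
- telemetry.read_tcp_pos(): TCP position.
- telemetry.read_tool_rot(): TCP orientation.
- telemetry.read_force(): force on the tool from outside, world axes, zero at the start.
- telemetry.read_torque(): the same for the moment, N m.
- telemetry.read_gripper_width(): finger opening in mm.
Only numpy, scipy, OpenCV 4.12 (cv2) and the standard library are available. Lean on these libraries where they do the work, as an engineer would, in place of code of your own. Each camera call takes 0.05 s, during which the arm holds its last target.

## Working session

There is one attempt and no reset: what is moved stays moved. The work goes in short steps, each a Python script; the robot and the scene stay as the last script left them, time stands still between calls to the robot, and variables do not carry over. Pictures are saved under pics/ and viewed, and the job is handed in when it is done.

```bash
ls; mkdir -p pics; python3 - <<'E'
from plant import bot, imaging, job, telemetry
import cv2
print(telemetry.read_clock(), telemetry.read_tool_rot())
for n in ("scene","top","wrist"):
    p=imaging.camera_params(n); print(n,p)
    cv2.imwrite(f"pics/{n}0.png",imaging.get_image(n)[:,:,::-1])
E
```

```text
pics
0.0 [-5.94485162e-01 -3.08413662e+00  2.91134047e-03]
scene {'camera_matrix': array([[574.17909422,   0.        , 310.1226227 ],
       [  0.        , 574.17909422, 235.84855149],
       [  0.        ,   0.        ,   1.        ]]), 'world_to_cam': array([[-8.41489507e-01,  5.39908176e-01, -1.98637886e-02,
         4.86516320e+02],
       [-3.97950776e-01, -5.94532184e-01,  6.98689246e-01,
         1.35207619e+02],
       [ 3.65418375e-01,  5.95844479e-01,  7.15149472e-01,
        -1.61589588e+03],
       [ 0.00000000e+00,  0.00000000e+00,  0.00000000e+00,
         1.00000000e+00]])}
top {'camera_matrix': array([[446.12496122,   0.        , 320.71154526],
       [  0.        , 446.12496122, 239.55373978],
       [  0.        ,   0.        ,   1.        ]]), 'world_to_cam': array([[-8.32988836e-03, -9.99807396e-01, -1.77702906e-02,
         1.12437972e+01],
       [ 9.92615368e-01, -1.04180297e-02,  1.20856097e-01,
        -5.69939528e+02],
       [-1.21017951e-01, -1.66323457e-02,  9.92510967e-01,
        -1.13728762e+03],
       [ 0.00000000e+00,  0.00000000e+00,  0.00000000e+00,
         1.00000000e+00]])}
wrist {'camera_matrix': array([[365.47955964,   0.        , 317.66540553],
       [  0.        , 365.47955964, 240.1944707 ],
       [  0.        ,   0.        ,   1.        ]]), 'world_to_cam': array([[ 3.71901957e-01,  9.28267206e-01, -2.98797074e-03,
        -6.48429237e+02],
       [-8.78727686e-01,  3.51013211e-01, -3.23461559e-01,
         4.18727346e+01],
       [-2.99209940e-01,  1.22921599e-01,  9.46236594e-01,
        -3.81328104e+02],
       [ 0.00000000e+00,  0.00000000e+00,  0.00000000e+00,
         1.00000000e+00]])}
```

View pics/scene0.png

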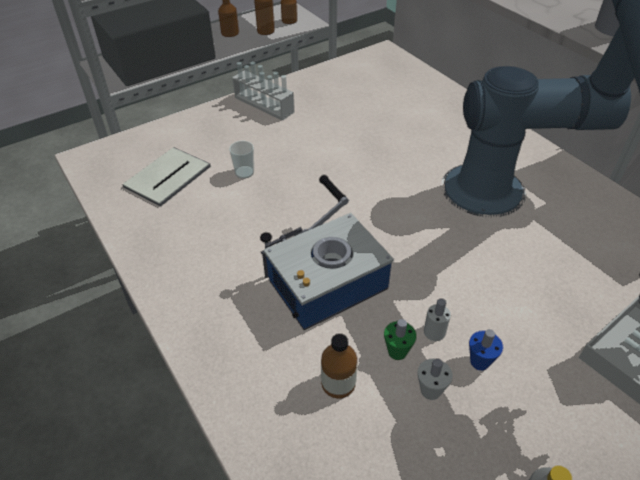

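View pics/top0.png

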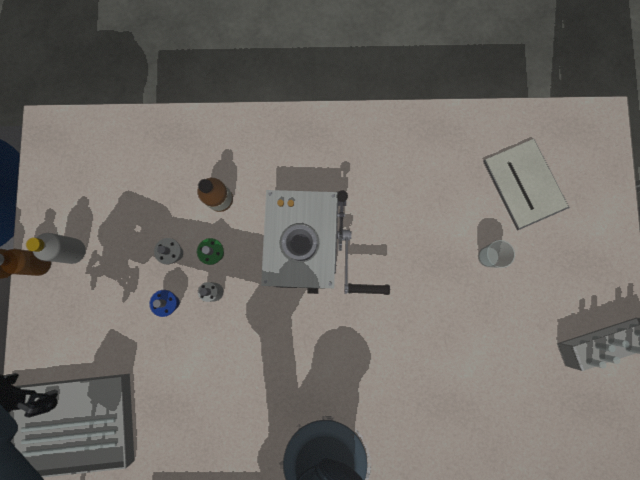

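View pics/wrist0.png

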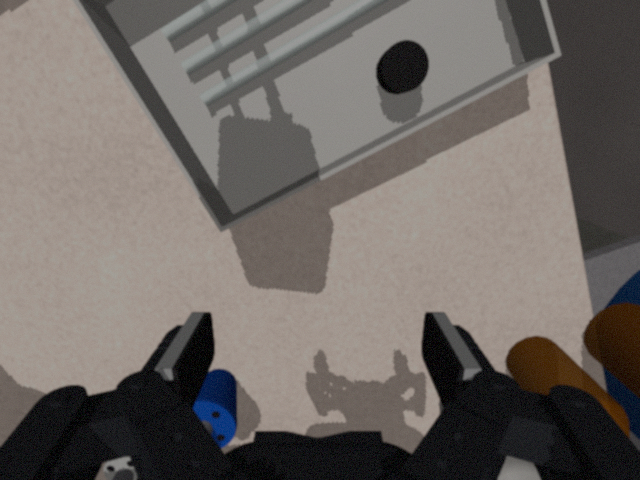

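Top view: thermostat at about (300,240), handle bar (369,289), button (342,196). The grey inserts are at (168,250), which is larger and probably the tapered one, and at (209,291), which is smaller and probably the plain one. I'll zoom in on both.

```bash
python3 - <<'E'
import cv2, numpy as np
t=cv2.imread('pics/top0.png'); s=cv2.imread('pics/scene0.png')
a=cv2.resize(t[180:310,250:400],None,fx=5,fy=5,interpolation=cv2.INTER_CUBIC)[:600]; cv2.imwrite('pics/z1.png',cv2.resize(t[180:300,250:400],(750,600),interpolation=cv2.INTER_CUBIC))
cv2.imwrite('pics/z2.png',cv2.resize(t[220:320,140:240],(600,600),interpolation=cv2.INTER_CUBIC))
cv2.imwrite('pics/z3.png',cv2.resize(s[290:410,370:520],(750,600),interpolation=cv2.INTER_CUBIC))
cv2.imwrite('pics/z4.png',cv2.resize(s[170:330,220:420],(750,600),interpolation=cv2.INTER_CUBIC))
E
```

```text
(no output)
```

View pics/z1.png

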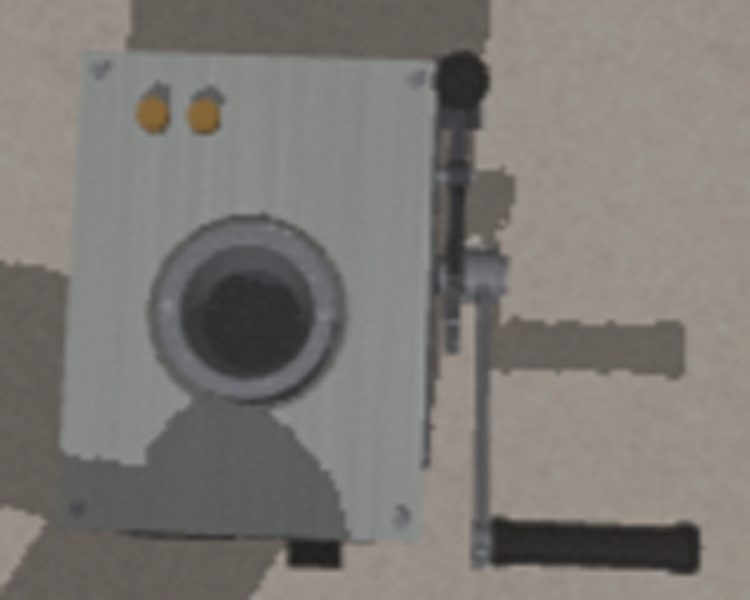

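View pics/z2.png

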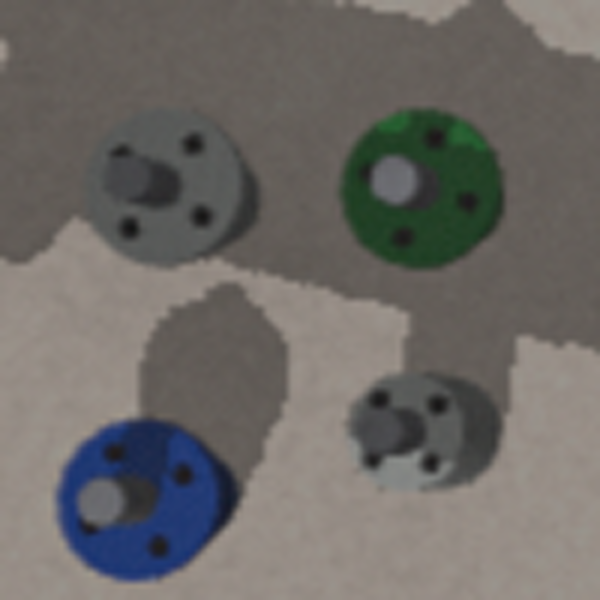

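View pics/z3.png

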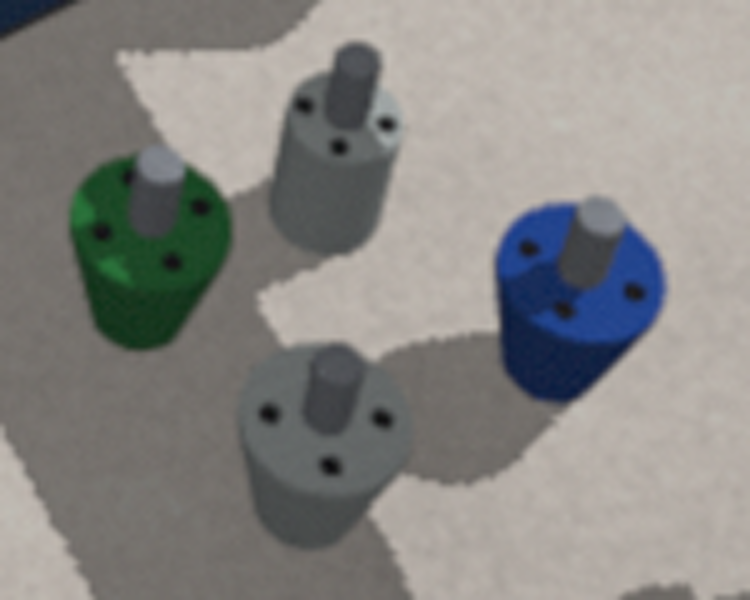

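View pics/z4.png

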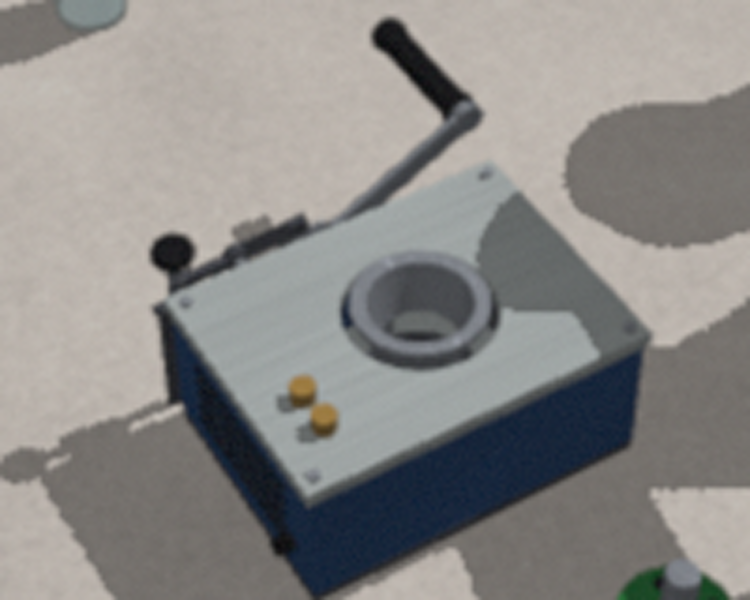

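The tapered insert is the grey one at z2 (167,187): wide top and narrow foot in the scene view. The plain one is at z2 (410,430). Next I'll turn these pixels into positions and cross-check them with the scene camera.

```bash
cat > h.py <<'E'
import numpy as np, cv2, json
from plant import bot, imaging, job, telemetry
from scipy.spatial.transform import Rotation as R
def ray(p,uv):
    K=np.array(p["camera_matrix"]);T=np.array(p["world_to_cam"])
    d=np.linalg.solve(K,[uv[0],uv[1],1.]); d=np.array([d[0],-d[1],-d[2]])
    Rm=T[:3,:3]; return -Rm.T@T[:3,3], Rm.T@d
def onz(p,uv,z):
    o,d=ray(p,uv); return o+d*(z-o[2])/d[2]
def proj(p,X):
    K=np.array(p["camera_matrix"]);T=np.array(p["world_to_cam"])
    c=T[:3,:3]@np.array(X,float)+T[:3,3]; q=K@[c[0],-c[1],-c[2]]; return q[:2]/q[2]
def cross(a,b):
    (o1,d1),(o2,d2)=a,b
    A=np.zeros((3,3));v=np.zeros(3);
    for o,d in (a,b):
        d=d/np.linalg.norm(d);P=np.eye(3)-np.outer(d,d);A+=P;v+=P@o
    return np.linalg.solve(A,v)
def down(yaw): # tool z down; jaw (y) axis at angle yaw in world
    y=np.array([np.cos(yaw),np.sin(yaw),0]);z=np.array([0,0,-1.]);x=np.cross(y,z)
    return R.from_matrix(np.c_[x,y,z]).as_rotvec()
E
python3 - <<'E'
from h import *
np.set_printoptions(precision=1,suppress=True)
T=imaging.camera_params("top");S=imaging.camera_params("scene")
z1=lambda x,y:(250+x/5,180+y/5)
z2=lambda x,y:(140+x/6,220+y/6)
z3=lambda x,y:(370+x/5,290+y/5)
z4=lambda x,y:(220+x*200/750,170+y*160/600)
pairs={'collar127':(z1(248,309),127,z4(421,304)),'handle':(z1(595,546),135,z4(425,67)),'button':(z1(463,80),147,z4(172,252)),
'h_in':(z1(492,543),135,z4(461,108)),'h_out':(z1(698,548),135,z4(388,33)),
'RL':(z1(83,52),120,z4(313,500)),'RR':(z1(440,62),120,z4(160,305)),'FR':(z1(418,540),120,z4(491,163)),'FL':(z1(62,525),120,z4(650,337)),
'taprim':(z2(167,187),70,z3(325,418)),'tapstud':(z2(127,180),110,z3(337,365)),'plainstud':(z2(377,432),110,z3(355,60)),'plainrim':(z2(405,430),70,z3(343,115)),
'blue':(z2(100,502),110,z3(601,216)),'green':(z2(395,180),110,z3(160,162))}
for k,(a,z,b) in pairs.items():
    print(k,onz(T,a,z),'scene',onz(S,b,z),'tri',cross(ray(T,a),ray(S,b)))
E
```

```text
collar127 [553.8  55.5 127. ] scene [555.9  61.8 127. ] tri [553.6  56.5 121. ]
handle [ 438.4 -109.   135. ] scene [ 437.9 -107.1  135. ] tri [ 437.8 -108.6  133.9]
button [661.1 -49.4 147. ] scene [666.7 -41.  147. ] tri [662.9 -49.6 137.6]
h_in [440.2 -60.3 135. ] scene [441.4 -60.7 135. ] tri [440.6 -60.7 134.6]
h_out [ 437.  -157.5  135. ] scene [ 438.9 -149.7  135. ] tri [ 435.8 -157.4  128.4]
RL [683.5 137.3 120. ] scene [685.2 145.6 120. ] tri [683.7 139.4 112.6]
RR [676.2 -39.1 120. ] scene [683.5 -30.2 120. ] tri [679.  -39.5 108.8]
FR [442.1 -25.5 120. ] scene [445.8 -20.4 120. ] tri [442.1 -25.5 114. ]
FL [450.8 145.9 120. ] scene [454.7 153.6 120. ] tri [450.3 147.7 111.8]
taprim [539.9 396.1  70. ] scene [542.7 401.7  70. ] tri [540.  398.9  63.7]
tapstud [539.  398.2 110. ] scene [544.  401.9 110. ] tri [540.2 400.  104. ]
plainstud [435.3 292.6 110. ] scene [439.6 295.1 110. ] tri [436.  293.3 105.4]
plainrim [436.3 292.   70. ] scene [438.3 294.4  70. ] tri [436.3 292.9  66.9]
blue [408.1 404.6 110. ] scene [410.9 407.9 110. ] tri [408.  406.3 105.7]
green [537.9 287.6 110. ] scene [540.3 290.8 110. ] tri [538.3 288.7 106. ]
```

```bash
python3 - <<'E'
from h import *
np.set_printoptions(precision=2,suppress=True)
W=imaging.camera_params("wrist")["world_to_cam"]
Rt=R.from_rotvec(telemetry.read_tool_rot()).as_matrix();p=np.array(telemetry.read_tcp_pos())
c=-W[:3,:3].T@W[:3,3]
print("cam in tool",Rt.T@(c-p)); print("cam axes in tool",Rt.T@W[:3,:3].T)
print(Rt)
for yaw in (-.045,np.pi-.045):
    for pos in ([438,-109,250],[560,-20,420],[500,0,420],[660,-50,250],[554,56,400],[540,397,300]):
        q=bot.solve_ik(pos,down(yaw)); print(yaw,pos,q)
E
```

```text
cam in tool [  83.5    -0.17 -179.23]
cam axes in tool [[-0.    0.95  0.32]
 [ 1.   -0.    0.  ]
 [ 0.    0.32 -0.95]]
[[-0.93  0.37 -0.  ]
 [ 0.37  0.93 -0.  ]
 [ 0.   -0.   -1.  ]]
-0.045 [438, -109, 250] [-0.5  -0.29  1.98 -0.    1.45 -0.45]
-0.045 [560, -20, 420] [-0.24 -0.06  1.48 -0.    1.72 -0.19]
-0.045 [500, 0, 420] [-0.23 -0.2   1.61 -0.    1.73 -0.18]
-0.045 [660, -50, 250] [-0.25  0.23  1.47 -0.    1.44 -0.2 ]
-0.045 [554, 56, 400] [-0.1  -0.07  1.52 -0.    1.68 -0.06]
-0.045 [540, 397, 300] [ 0.47  0.23  1.39 -0.    1.53  0.51]
3.096592653589793 [438, -109, 250] [-0.5  -0.29  1.98 -0.    1.45  2.69]
3.096592653589793 [560, -20, 420] None
3.096592653589793 [500, 0, 420] None
3.096592653589793 [660, -50, 250] None
3.096592653589793 [554, 56, 400] None
3.096592653589793 [540, 397, 300] [ 0.47  0.23  1.39 -0.    1.53 -2.63]
```

```bash
python3 - <<'E'
from h import *
bot.line_to([241.6,603.5,330],vel=250)
bot.goto([550,-170,320],down(-.045))
print(telemetry.read_clock(),telemetry.read_tcp_pos())
W=imaging.camera_params("wrist"); im=imaging.get_image("wrist")
np.save('w1.npy',W,allow_pickle=True)
cv2.imwrite("pics/w1.png",im[:,:,::-1])
print([proj(W,x).round(1) for x in ([553.8,55.5,127],[438.4,-109,135],[661.1,-49.4,147])])
E
```

```text
3.7667 [ 550.21985162 -169.35047453  320.03879904]
[array([310.3, -63.8]), array([199.7, 145.3]), array([438.5,  64.6])]
```

View pics/w1.png

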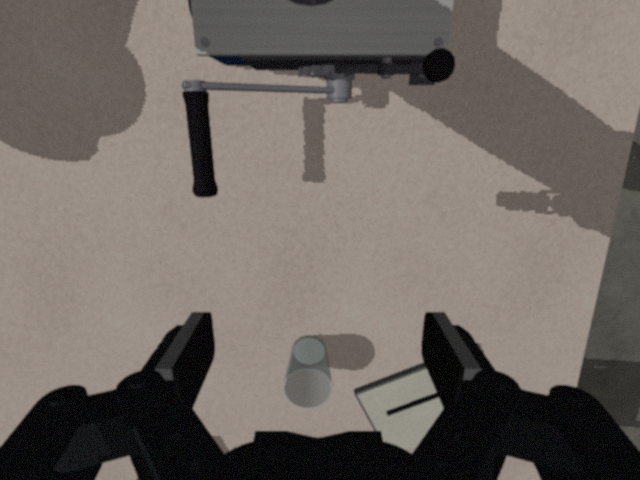

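The wrist view confirms the top-camera points. The handle's mid is at about (201,143), predicted (199.7,145.3), and the button is at (438,65), predicted (438.5,64.6). Refining the handle and axis, then pulling the lever.

```bash
python3 - <<'E'
from h import *
np.set_printoptions(precision=1,suppress=True)
W=np.load('w1.npy',allow_pickle=True).item()
g=cv2.cvtColor(cv2.imread('pics/w1.png'),cv2.COLOR_BGR2GRAY)
for nm,(a,b,c,d) in {'h':(170,230,88,215),'b':(420,460,45,84)}.items():
    m=(g[c:d,a:b]<45).astype(np.uint8); n,l,st,ce=cv2.connectedComponentsWithStats(m); i=1+np.argmax(st[1:,4])
    pts=np.argwhere(l==i)[:,::-1].astype(np.float32)+[a,c]; r=cv2.minAreaRect(pts.astype(np.float32)); print(nm,st[i],ce[i]+[a,c],r)
    z=135 if nm=='h' else 147
    print(onz(W,np.array(r[0]),z))
    if nm=='h':
        bx=cv2.boxPoints(r); bx=bx[np.argsort(bx[:,1])]; e0=onz(W,bx[:2].mean(0),z);e1=onz(W,bx[2:].mean(0),z); dd=e0-e1; print(e0,e1,np.linalg.norm(dd),'yaw',np.arctan2(-dd[0],dd[1]))
print('plate', [onz(W,u,120) for u in ((197,53),(451,54))])
E
```

```text
h [  14    2   33  106 2136] [200.3 142.5] ((200.11753845214844, 143.21441650390625), (105.18601989746094, 23.182022094726562), 84.47245788574219)
[ 439.1 -107.1  135. ]
[441.4 -60.3 135. ] [ 436.6 -158.4  135. ] 98.1772729911454 yaw -0.04863283211250917
b [  0   3  34  36 958] [436.   66.1] ((436.5, 65.5), (35.0, 33.0), 90.0)
[659.4 -50.  147. ]
plate [array([443.6, -26.7, 120. ]), array([680.5, -38. , 120. ])]
```

```bash
cat > geo.py <<'E'
import numpy as np
yaw=-0.0475
ex=np.array([np.cos(yaw),np.sin(yaw),0]); ey=np.array([-np.sin(yaw),np.cos(yaw),0])
grip=np.array([439.0,-108.8,135.])
axis=grip+155*np.cos(np.radians(28))*ex; axis[2]=62
def at(q): 
    a=np.radians(28)+q
    return axis+155*(-np.cos(a)*ex+np.sin(a)*np.array([0,0,1.]))
collar=np.array([553.8,55.5]); button=np.array([660.3,-49.7])
E
python3 - <<'E'
from h import *; from geo import *
np.set_printoptions(precision=1,suppress=True)
o=down(yaw)
bot.goto([439,-108.8,220],o)
bot.command_gripper(50)
hit=bot.line_to([439,-108.8,116],vel=100,contact_N=8); print(hit,telemetry.read_tcp_pos())
bot.command_gripper(0,60); print(telemetry.read_gripper_width(),telemetry.read_force(),telemetry.read_clock())
cv2.imwrite("pics/w2.png",imaging.get_image("wrist")[:,:,::-1])
E
```

```text
False [ 439.6 -109.1  116.7]
-0.011670416299564364 [-0.1  0.2 -0.3] 6.675
```

View pics/w2.png

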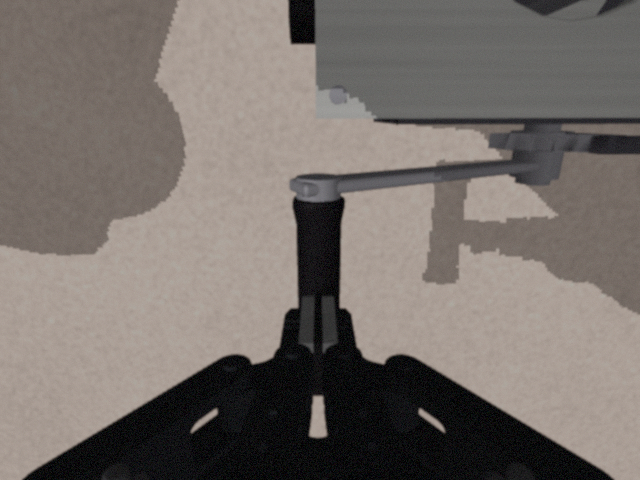

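```bash
python3 - <<'E'
from h import *; from geo import *
im=imaging.get_image("scene")[:,:,::-1]
cv2.imwrite("pics/s2.png",cv2.resize(im[120:280,230:430],(750,600),interpolation=cv2.INTER_CUBIC))
im=imaging.get_image("top")[:,:,::-1]
cv2.imwrite("pics/t2.png",cv2.resize(im[180:330,250:450],(800,600),interpolation=cv2.INTER_CUBIC))
print(telemetry.read_gripper_width())
E
```

```text
0.11268760481588576
```

View pics/s2.png

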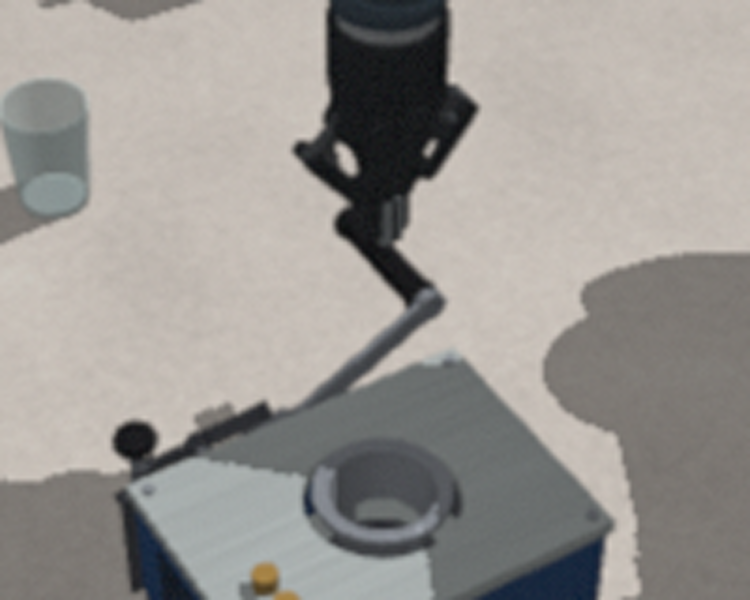

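View pics/t2.png

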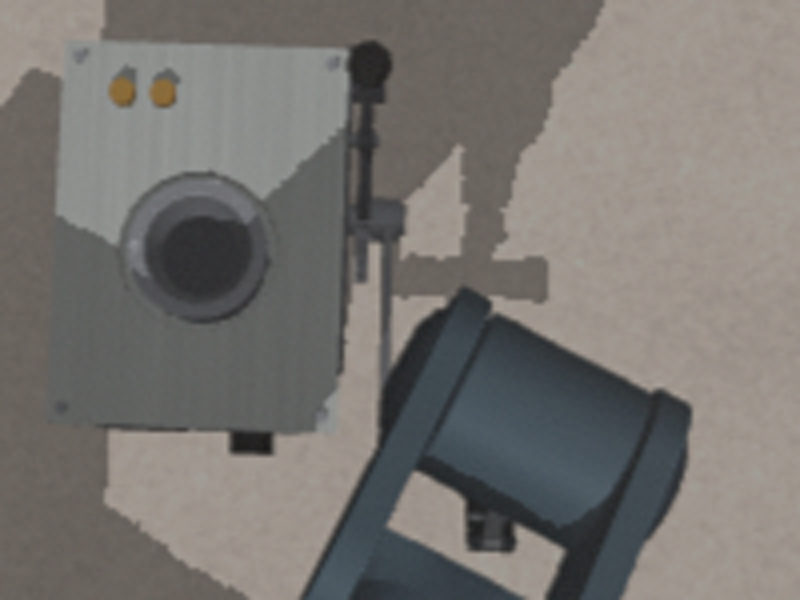

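```bash
python3 - <<'E'
from h import *; from geo import *
np.set_printoptions(precision=1,suppress=True)
S=imaging.camera_params("scene");W=imaging.camera_params("wrist")
for X in ([439.5,-109,116.7],[439.5,-109,135.7],[439,-108.8,135]): 
    a=proj(S,X); print(X,a,(a-[230,120])*3.75,proj(W,X))
print(telemetry.read_tcp_pos(),telemetry.read_force(),telemetry.read_joint_efforts())
E
```

```text
[439.5, -109, 116.7] [332.3 193.2] [383.7 274.6] [319.1 279.3]
[439.5, -109, 135.7] [332.4 187.5] [383.9 253. ] [319.2 295.9]
[439, -108.8, 135] [332.6 187.6] [384.7 253.7] [318.2 294.9]
[ 439.  -108.8  116. ] [-0.4 -0.  -0.2] [  0.  -24.1 -30.2  -0.    0.   -0. ]
```

```bash
python3 - <<'E'
from h import *; from geo import *
np.set_printoptions(precision=1,suppress=True)
a=imaging.get_image("wrist")[:,:,::-1]
bot.command_gripper(50); print(telemetry.read_gripper_width(),telemetry.read_force())
b=imaging.get_image("wrist")[:,:,::-1]; s=imaging.get_image("scene")[:,:,::-1]
cv2.imwrite("pics/w3.png",np.hstack([cv2.resize(i[180:420,220:420],(400,480),interpolation=cv2.INTER_CUBIC) for i in (a,b)]))
cv2.imwrite("pics/s3.png",cv2.resize(s[140:220,290:380],(675,600),interpolation=cv2.INTER_CUBIC))
print(telemetry.read_clock())
E
```

```text
50.18921018363705 [ 0.5 -0.9 -0.2]
7.5083
```

View pics/w3.png

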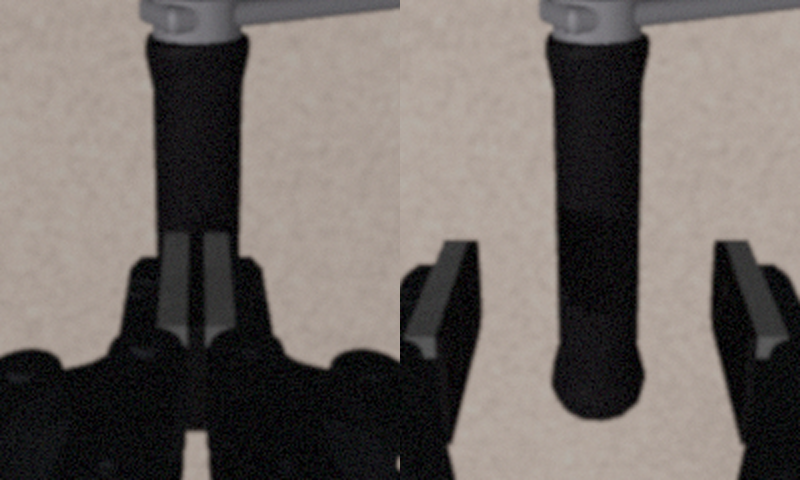

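View pics/s3.png

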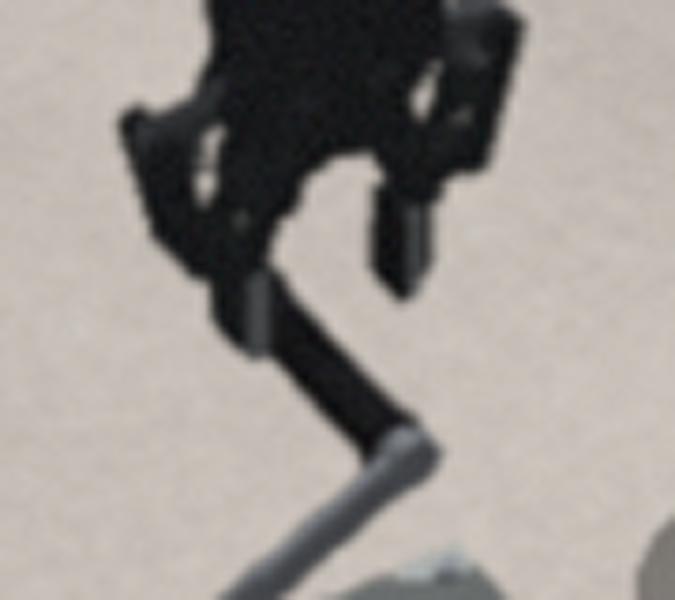

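The images disagree with the stated tool frame. The fingers shut above the bar, with tips at about z=150 while the TCP reads 116. Pad spacing and row in the wrist view, plus the scene view, put the real tips about 35 mm behind the reported TCP. I'll go lower in a guarded way and check by width.

```bash
python3 - <<'E'
from h import *; from geo import *
np.set_printoptions(precision=1,suppress=True)
hit=bot.line_to([439,-108.8,82],vel=80,contact_N=6); print(hit,telemetry.read_tcp_pos())
bot.command_gripper(10,40); print(telemetry.read_gripper_width(),telemetry.read_force(),telemetry.read_tcp_pos(),telemetry.read_clock())
a=imaging.get_image("wrist")[:,:,::-1]; s=imaging.get_image("scene")[:,:,::-1]
cv2.imwrite("pics/w4.png",np.hstack([cv2.resize(a[180:420,220:420],(400,480)),cv2.resize(s[140:220,290:380],(400,480),interpolation=cv2.INTER_CUBIC)]))
E
```

```text
False [ 439.  -108.8   81.9]
19.429842908844122 [-1.4  0.9  3.7] [ 439.4 -109.1   82.7] 8.45
```

View pics/w4.png

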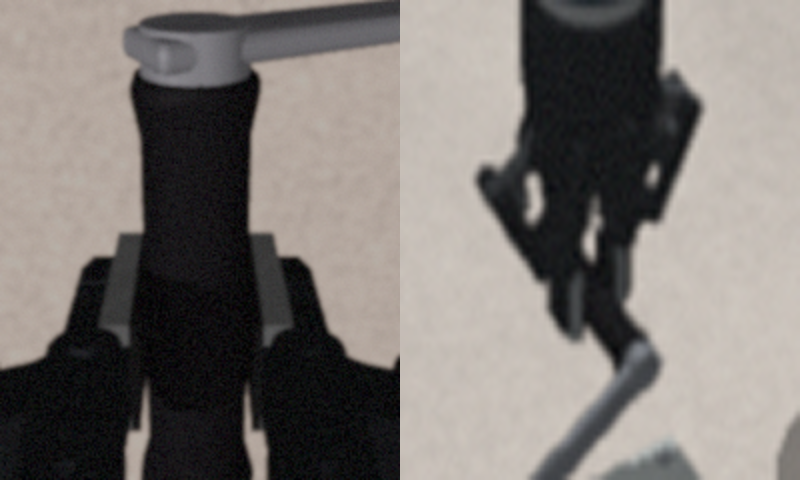

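The bar is now between the pads, at width 19.4 mm. Pulling along the arc.

```bash
python3 - <<'E'
from h import *; from geo import *
np.set_printoptions(precision=1,suppress=True)
bot.command_gripper(5,60)
for q in np.linspace(0,.835,7)[1:]:
    p=at(q); p[2]-=53
    bot.line_to(p,vel=60); print(round(q,3),telemetry.read_tcp_pos(),telemetry.read_force(),telemetry.read_gripper_width(),telemetry.read_clock())
a=imaging.get_image("wrist")[:,:,::-1]; s=imaging.get_image("scene")[:,:,::-1]
cv2.imwrite("pics/w5.png",np.hstack([cv2.resize(a,(400,300)),cv2.resize(s[120:285,230:430],(400,330),interpolation=cv2.INTER_CUBIC)[:300]]))
E
```

```text
0.139 [ 448.6 -109.3   98.4] [-3.3 -3.6 -3.5] 19.182017968873897 9.275
0.278 [ 463.1 -110.   116.2] [-5.9 -3.   0.1] 19.036279557325624 9.7833
0.418 [ 479.  -110.7  130.9] [-7.1 -1.2  0.8] 18.98799082737905 10.2917
0.557 [ 497.  -111.6  143.3] [-5.  -1.   3.7] 18.886988773821074 10.8
0.696 [ 515.7 -112.4  152.8] [-9.1 -1.7  4.3] 19.10644835373337 11.3083
0.835 [ 538.2 -113.4  160.2] [-3.   0.6  5.9] 19.040432121067752 11.8167
```

View pics/w5.png

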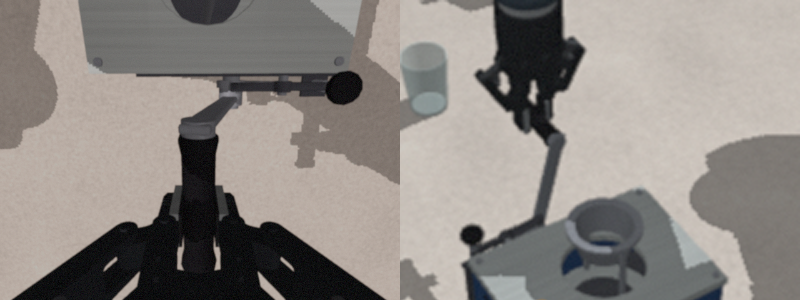

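```bash
python3 - <<'E'
from h import *; from geo import *
np.set_printoptions(precision=1,suppress=True)
p=at(.80); p[2]-=53
bot.line_to(p,vel=40); print(telemetry.read_tcp_pos(),telemetry.read_force())
bot.command_gripper(55); print(telemetry.read_force())
p[2]=330; bot.line_to(p,vel=200)
print(telemetry.read_clock(),telemetry.read_force())
for n in ("scene","top"): cv2.imwrite(f"pics/{n}6.png",imaging.get_image(n)[:,:,::-1])
S=cv2.imread("pics/scene6.png");W=imaging.camera_params("wrist"); a=imaging.get_image("wrist")[:,:,::-1]
np.save('w6.npy',W,allow_pickle=True); cv2.imwrite("pics/w6.png",a)
cv2.imwrite("pics/m6.png",np.hstack([cv2.resize(a,(400,300)),cv2.resize(S[120:285,230:430],(400,330),interpolation=cv2.INTER_CUBIC)[:300]]))
SP=imaging.camera_params("scene")
for q in (.59,.79): print(q,proj(SP,at(q)),proj(W,at(q)),proj(SP,[553.8,55.5,127+69*q]))
E
```

```text
[ 532.2 -113.2  158.6] [-4.7  0.5  7. ]
[-0.4  0.3  0.2]
13.6417 [-1.  -0.5 -1.1]
0.59 [309.8 176.4] [284.8 216.1] [331.6 236.3]
0.79 [299.1 176.6] [317.5 219.7] [331.6 231.9]
```

View pics/m6.png

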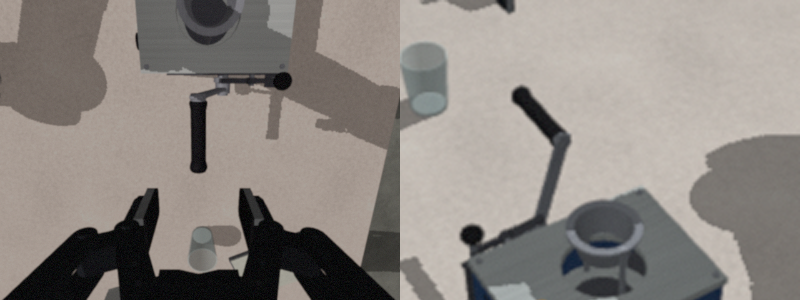

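View pics/w6.png

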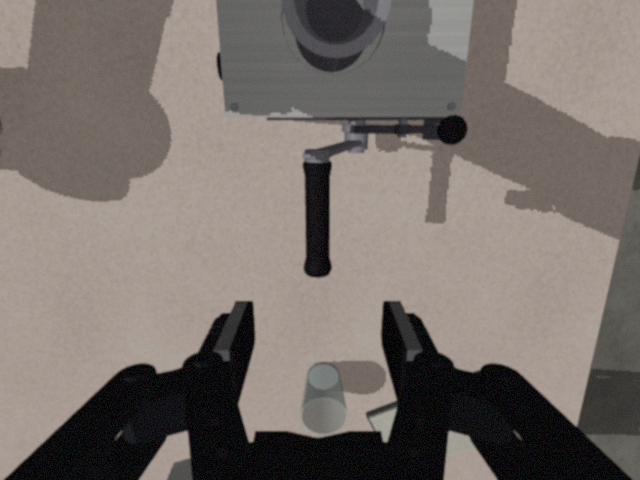

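The handle is seen at (317,219), exactly where the top notch predicts (317.5,219.7), and the collar is raised and the lever free. Next are wrist looks at the raised collar, then at the insert.

```bash
python3 - <<'E'
from h import *; from geo import *
np.set_printoptions(precision=1,suppress=True)
o=down(yaw)
bot.line_to([554,-50,330],vel=250); bot.pause(.15)
W=imaging.camera_params("wrist"); np.save('w7.npy',W,allow_pickle=True); cv2.imwrite("pics/w7.png",imaging.get_image("wrist")[:,:,::-1])
print(proj(W,[*collar,181.5]))
bot.goto([540,290,300],o); bot.pause(.15)
W=imaging.camera_params("wrist"); np.save('w8.npy',W,allow_pickle=True); cv2.imwrite("pics/w8.png",imaging.get_image("wrist")[:,:,::-1])
print(proj(W,[539.5,397,110]),proj(W,[539.5,397,70]),telemetry.read_clock())
E
```

```text
[311.8  85.6]
[310.9  86.7] [311.5  89.5] 15.9
```

View pics/w7.png

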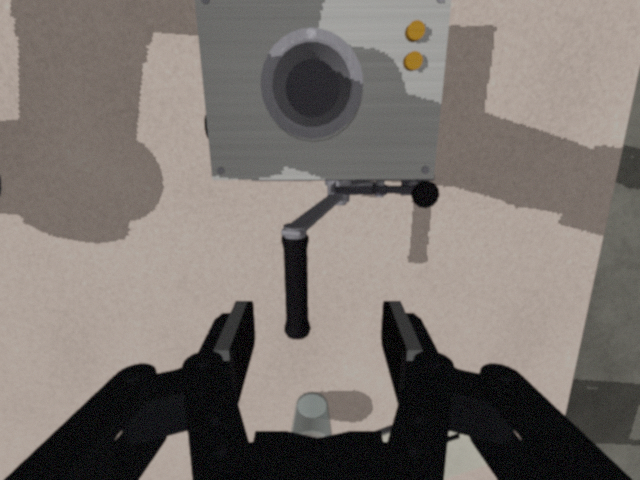

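View pics/w8.png

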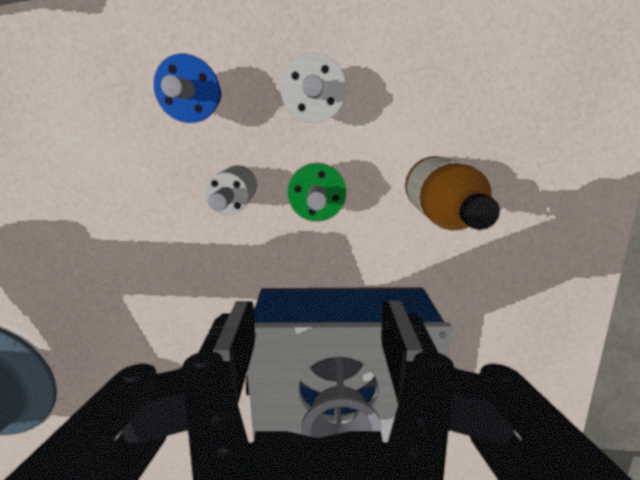

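The collar ellipse is centred at about (312.5,84.5), predicted (311.8,85.6). The tapered insert's stud top is at (313,86) and its rim at (312.5,87.5), so it lies about 1.5 mm further in x and y: (541,398). The plain insert is at (230,195). Going to grasp the stud.

```bash
python3 - <<'E'
from h import *; from geo import *
np.set_printoptions(precision=1,suppress=True)
bot.line_to([541,398.3,180],vel=220)
bot.command_gripper(50)
print(bot.line_to([541,398.3,44],vel=120,contact_N=5),telemetry.read_tcp_pos(),telemetry.read_force())
bot.command_gripper(8,40); print(telemetry.read_gripper_width(),telemetry.read_force(),telemetry.read_clock())
a=imaging.get_image("wrist")[:,:,::-1]; s=imaging.get_image("scene")[:,:,::-1]
cv2.imwrite("pics/w9.png",np.hstack([cv2.resize(a,(400,300)),cv2.resize(s[290:410,370:530],(400,300),interpolation=cv2.INTER_CUBIC)]))
E
```

```text
False [541.8 398.7  45.2] [ 0.1 -0.2 -0.4]
18.672564121541594 [-2.6 -0.5  4.2] 18.675
```

View pics/w9.png

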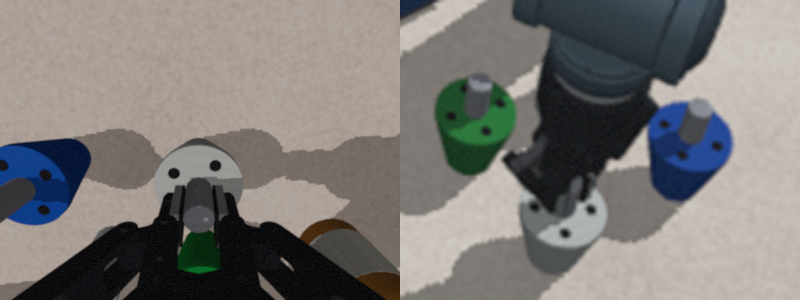

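```bash
python3 - <<'E'
from h import *; from geo import *
np.set_printoptions(precision=1,suppress=True)
bot.command_gripper(5,60)
p=np.array(telemetry.read_tcp_pos()); print(p,telemetry.read_force())
bot.line_to([541,398.3,p[2]+20],vel=60); print(telemetry.read_force(),telemetry.read_gripper_width())
bot.line_to([541,398.3,p[2]+210],vel=200)
bot.line_to([553.8,55.5,p[2]+210],vel=180)
bot.pause(.3)
print(telemetry.read_force(),telemetry.read_gripper_width(),telemetry.read_tcp_pos(),telemetry.read_clock())
W=imaging.camera_params("wrist"); np.save('w10.npy',W,allow_pickle=True); a=imaging.get_image("wrist")[:,:,::-1]
cv2.imwrite("pics/w10.png",a); s=imaging.get_image("scene")[:,:,::-1]; t=imaging.get_image("top")[:,:,::-1]
cv2.imwrite("pics/s10.png",s);cv2.imwrite("pics/t10.png",t)
cv2.imwrite("pics/s10z.png",cv2.resize(s[130:280,250:430],(720,600),interpolation=cv2.INTER_CUBIC))
E
```

```text
[541.3 398.6  45. ] [-0.7 -0.4  6. ]
[ 0.1  0.3 -5.2] 18.038183487382085
[ 0.1 -0.  -5.2] 18.196409166590897 [553.8  55.8 254.9] 22.95
```

View pics/w10.png

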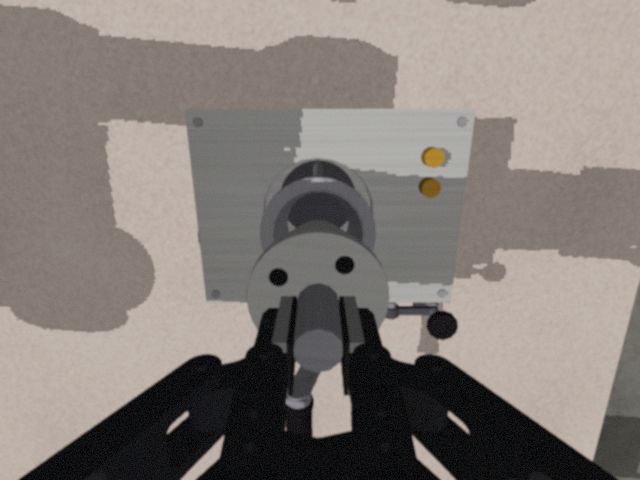

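View pics/s10z.png

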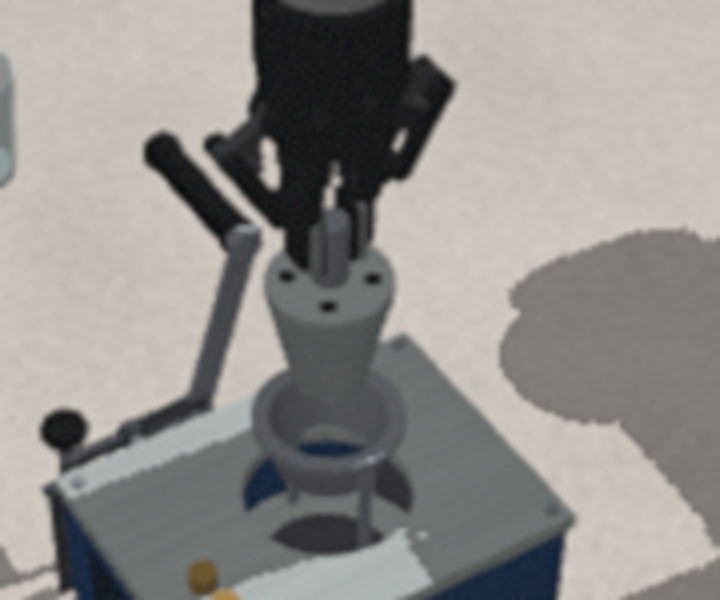

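```bash
python3 - <<'E'
from h import *; from geo import *
np.set_printoptions(precision=1,suppress=True)
W=np.load('w10.npy',allow_pickle=True).item()
c=np.array([553.8,55.8,280])
th=np.linspace(0,2*np.pi,73)
def ring(c,r): 
    P=np.array([proj(W,c+r*np.array([np.cos(t),np.sin(t),0])) for t in th]); return P.min(0),P.max(0)
print('rim',ring(c,34),'collar',ring(np.array([553.8,55.5,181.5]),42.5), 'plate hole?')
a=cv2.imread('pics/w10.png'); cv2.imwrite('pics/w10z.png',cv2.resize(a[150:320,230:410],(720,680))[:600])
E
```

```text
rim (array([246.1, 232.3]), array([390.2, 361. ])) collar (array([259.6, 177.6]), array([376.5, 288.7])) plate hole?
```

View pics/w10z.png

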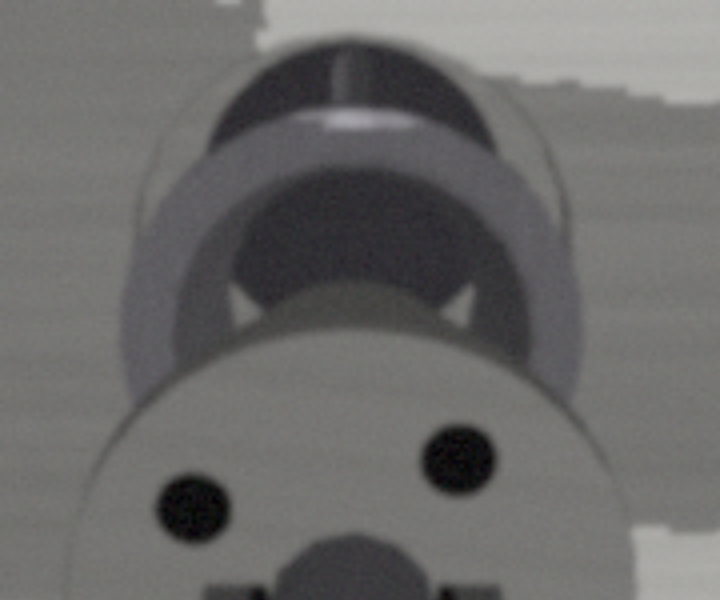

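Everything lines up within 1 mm: the rim edge and collar edges match their predicted rows and columns, and the insert weighs 5.2 N. Lowering gently with a contact guard.

```bash
python3 - <<'E'
from h import *; from geo import *
np.set_printoptions(precision=1,suppress=True)
x,y=553.8,55.8
bot.line_to([x,y,195],vel=100); print(telemetry.read_force())
f0=np.array(telemetry.read_force())
for k in range(3):
    hit=bot.line_to([x,y,171.5],vel=20,contact_N=4)
    f=np.array(telemetry.read_force())-f0; p=telemetry.read_tcp_pos(); print(hit,p,f,telemetry.read_torque(),telemetry.read_clock())
    if not hit or p[2]<174.5: break
    break
E
```

```text
[ 0.9  0.3 -4.4]
False [554.   55.8 171.7] [-0.6  0.4 -0.5] [-0.1 -0.  -0. ] 25.175
```

```bash
python3 - <<'E'
from h import *; from geo import *
np.set_printoptions(precision=1,suppress=True)
hit=bot.line_to([553.8,55.8,166],vel=8,contact_N=3); print(hit,telemetry.read_tcp_pos(),telemetry.read_force(),telemetry.read_torque(),telemetry.read_clock())
E
```

```text
True [553.7  55.9 169. ] [ 1.5 -0.7  2.9] [-0.  -0.2 -0. ] 25.5917
```

```bash
python3 - <<'E'
from h import *; from geo import *
np.set_printoptions(precision=1,suppress=True)
bot.command_gripper(22); print(telemetry.read_force()); bot.command_gripper(50); print(telemetry.read_force())
bot.line_to([553.8,55.8,240],vel=120)
bot.line_to([553.8,-50,330],vel=250); bot.pause(.2)
W=imaging.camera_params("wrist"); np.save('w11.npy',W,allow_pickle=True); cv2.imwrite("pics/w11.png",imaging.get_image("wrist")[:,:,::-1])
s=imaging.get_image("scene")[:,:,::-1];t=imaging.get_image("top")[:,:,::-1]
cv2.imwrite("pics/m11.png",np.hstack([cv2.resize(s[130:290,240:430],(400,337),interpolation=cv2.INTER_CUBIC),cv2.resize(t[180:315,250:410],(400,337),interpolation=cv2.INTER_CUBIC)]))
print(telemetry.read_clock(),'rimtop',proj(W,[553.8,55.8,196.5]),'stud',proj(W,[553.8,55.8,236.5]),'collar',proj(W,[553.8,55.8,181.5]),'handle',proj(W,at(.79)))
E
```

```text
[ 1.3 -0.4  1. ]
[ 1.1 -0.1 -0.3]
28.0083 rimtop [313.8  86.4] stud [312.7  82. ] collar [314.1  87.8] handle [297.7 289.2]
```

View pics/w11.png

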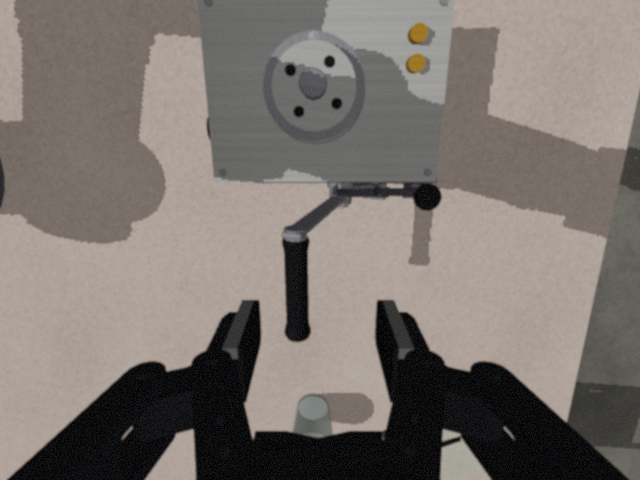

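View pics/m11.png

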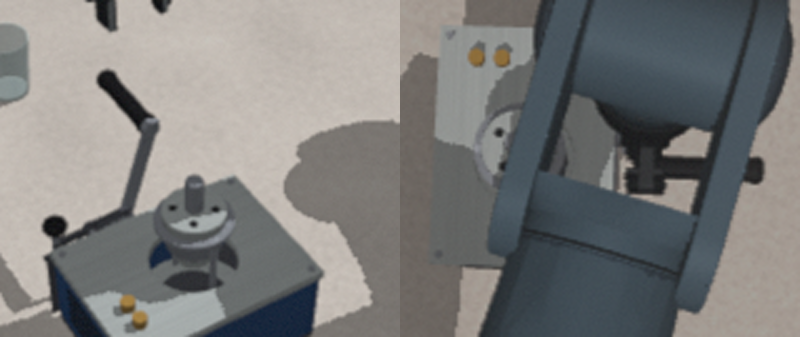

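The insert sits centred: the stud is at (313,82), as predicted, with the rim concentric with the flange and the lever still up. Next is the button.

```bash
python3 - <<'E'
from h import *; from geo import *
np.set_printoptions(precision=1,suppress=True)
for f in ('w6','w7','w11'):
    W=np.load(f+'.npy',allow_pickle=True).item(); g=cv2.cvtColor(cv2.imread(f'pics/{f}.png'),cv2.COLOR_BGR2GRAY)
    u,v=proj(W,[*button,147]).astype(int); a=g[v-20:v+20,u-25:u+25]<40
    m=cv2.morphologyEx(a.astype(np.uint8),cv2.MORPH_OPEN,cv2.getStructuringElement(2,(13,13)))
    n,l,st,ce=cv2.connectedComponentsWithStats(m); i=1+np.argmax(st[1:,4]); c=ce[i]+[u-25,v-20]
    print(f,(u,v),c,st[i],onz(W,c,145))
bot.command_gripper(0,40)
bot.goto([660,-49.7,200],down(yaw)); print(telemetry.read_tcp_pos(),telemetry.read_force(),telemetry.read_clock())
E
```

```text
w6 (np.int64(451), np.int64(130)) [450.9 129.3] [ 10   6  30  28 657] [660.7 -48.6 145. ]
w7 (np.int64(423), np.int64(195)) [424.3 193.4] [ 13   6  27  26 517] [661.2 -47.6 145. ]
w11 (np.int64(426), np.int64(198)) [426.4 196.2] [ 12   6  27  26 524] [661.1 -47.7 145. ]
[660.2 -49.9 201.1] [ 0.3 -0.   0.6] 29.25
```

```bash
python3 - <<'E'
from h import *; from geo import *
np.set_printoptions(precision=1,suppress=True)
bot.line_to([661,-48.5,135],vel=100)
hit=bot.line_to([661,-48.5,95],vel=25,contact_N=2.0); p=telemetry.read_tcp_pos(); print(hit,p,telemetry.read_force(),telemetry.read_clock())
a=imaging.get_image("wrist")[:,:,::-1]; s=imaging.get_image("scene")[:,:,::-1]
cv2.imwrite("pics/m12.png",np.hstack([cv2.resize(a,(400,300)),cv2.resize(s[170:300,230:400],(400,300),interpolation=cv2.INTER_CUBIC)]))
E
```

```text
True [661.  -48.5 109.3] [-1.  -0.   3.8] 31.0667
```

View pics/m12.png

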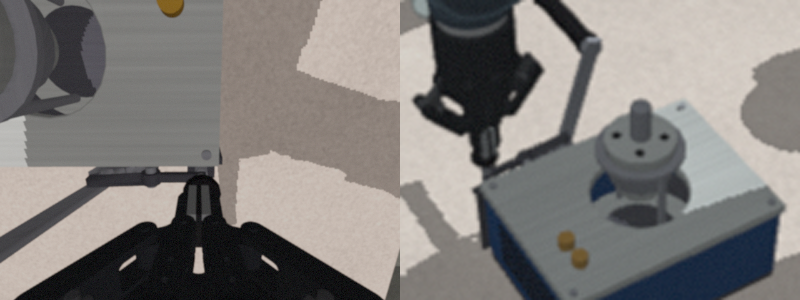

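```bash
python3 - <<'E'
from h import *; from geo import *
np.set_printoptions(precision=1,suppress=True)
bot.line_to([661,-48.5,103.3],vel=15)
for i in range(4):
    print(telemetry.read_tcp_pos(),telemetry.read_force(),telemetry.read_clock())
    s=imaging.get_image("scene")[:,:,::-1]; cv2.imwrite(f"pics/p{i}.png",s); bot.pause(.9)
print(telemetry.read_force())
cv2.imwrite("pics/m13.png",np.hstack([cv2.resize(cv2.imread(f"pics/p{i}.png")[150:300,230:400],(380,335)) for i in (0,3)]))
E
```

```text
[663.7 -48.7 105.3] [3.9 0.6 5.2] 31.6583
[663.7 -48.8 105.3] [3.5 0.7 5.3] 32.6083
[663.7 -48.8 105.3] [5.2 1.4 4.9] 33.5583
[663.7 -48.8 105.3] [4.5 0.9 5.1] 34.5083
[4.3 0.8 4.9]
```

View pics/m13.png

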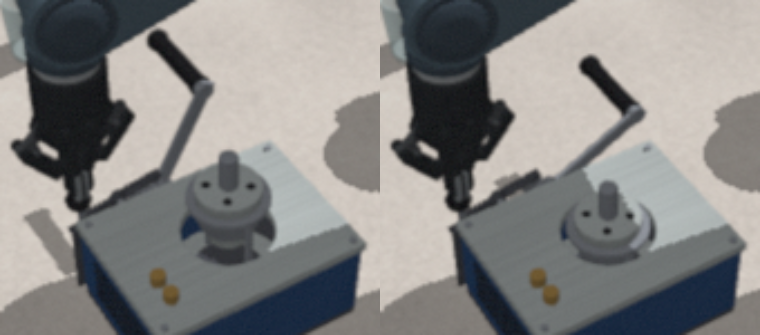

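The lift has sunk and the handle is at about (333,187), its starting place. Backing off and checking.

```bash
python3 - <<'E'
from h import *; from geo import *
np.set_printoptions(precision=1,suppress=True)
bot.line_to([661,-48.5,180],vel=60)
bot.line_to([640,-120,330],vel=200)
bot.goto([554,-170,330],down(yaw)); bot.pause(.3)
W=imaging.camera_params("wrist"); cv2.imwrite("pics/w14.png",imaging.get_image("wrist")[:,:,::-1])
s=imaging.get_image("scene")[:,:,::-1]; cv2.imwrite("pics/s14.png",s)
bot.goto([554,-60,330],down(yaw)); bot.pause(.2)
W2=imaging.camera_params("wrist"); cv2.imwrite("pics/w15.png",imaging.get_image("wrist")[:,:,::-1])
print(telemetry.read_clock(),telemetry.read_force(),'handle0',proj(W,at(0)),'h.19',proj(W,at(.19)),'stud',proj(W2,[553.8,55.8,182]),'rim',proj(W2,[553.8,55.8,142]),'collar',proj(W2,[553.8,55.8,127]))
cv2.imwrite("pics/m14.png",np.hstack([cv2.resize(cv2.imread(f"pics/{f}.png"),(400,300)) for f in('w14','w15')]))
a=cv2.imread('pics/scene0.png');print(proj(imaging.camera_params("scene"),at(0)))
cv2.imwrite("pics/m15.png",np.hstack([cv2.resize(i[120:430,210:530],(400,388)) for i in(a,s)]))
E
```

```text
39.5167 [-0.4 -0.8 -0.1] handle0 [198.9 144.7] h.19 [208.3 146.7] stud [310.6  71.5] rim [311.4  76.4] collar [311.7  78. ]
[332.6 187.7]
```

View pics/m14.png

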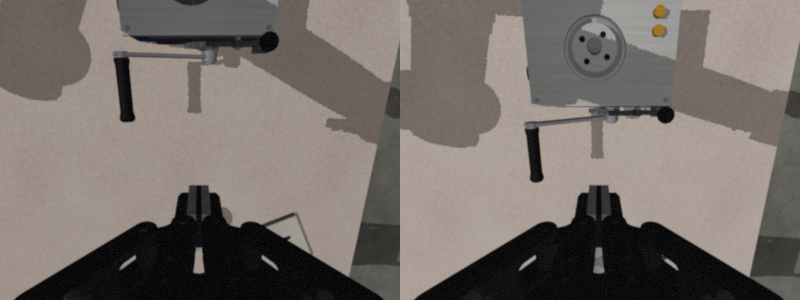

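View pics/m15.png

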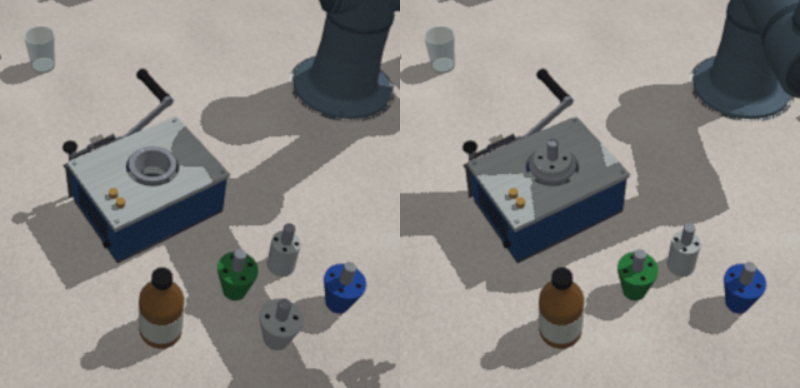

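Handle mid is at about (198,143), predicted (198.9,144.7) for fully down. The stud is at (310.6,72), predicted (310.6,71.5). The bystanders look unmoved. Handing in.

```bash
python3 -c "
from plant import job,telemetry
print(telemetry.read_force(),telemetry.read_clock()); print(job.finish_job())"
```

```text
[-0.36919755 -0.81880273 -0.14434382] 39.5167
the job is handed in; nothing more can be done
None
```

The thermostat is loaded and the job was handed in at 39.5 s; `finish_job()` gives no verdict. I pulled the lever up to the top notch and let go, set the tapered insert into the raised collar and let go. I then held the release button in until the lift had sunk, and backed the arm off.

**Last checks:**
- **Lever:** the handle is within about 2 px of where it should be when fully down.
- **Insert:** the stud is within about 1 px of the collar centre, upright. In the raised collar, before release, the rim also looked concentric with the flange.
- **Button:** I didn't measure that it came back out; the fingers are well clear of it.
- **Bystanders:** the straight insert, bottle and beaker look unmoved when the start and end scene pictures are put side by side; I didn't measure them.
- **Robot:** the arm is clear of everything, with under 1 N on the tool.

**Disagreements:**
- **Tool frame:** the real fingertips were about 35–38 mm behind the reported tool point. The first try on the handle shut above the bar without touching it. I corrected this from the pictures, and contact with the button later agreed.
- **Scene camera:** it read 2–10 mm away from the top camera for most points. I relied on the top and wrist cameras, which agreed within about 2 mm.
- **Button press:** the fingertips slid about 3 mm sideways during the press, but the button stayed in until the lift was down.

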